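# Light the glass studio's reheating furnace from its burner console

## Task

Light the furnace from the burner console: press the raised far end of the rocker switch down until it has gone right over and the blower is on, then push the square gas plunger fully home, and then press the large round igniter button fully down, keep it down for two seconds and let it come up again. Keep to that order, leave the small round stop button alone, and do not pick up or shift any of the tools and things standing about.

Things in the scene. Friction and masses are not known exactly. Their poses are not given: they have to be found in the camera images.
- console: low steel burner console fixed to the bench, 200 mm deep (x) x 400 mm wide (y) x 60 mm high; origin at the centre of its underside, on the bench; at zero yaw its front faces -x, the robot. Four fixed controls stand in one row along its y, about 90 mm apart, 25 mm behind its middle line (console x = +25 mm, give or take 5 mm), in an order that differs from run to run, all squared up with the console. Left, right, front and far below are the console's own +y, -y, -x and +x
- blower (a joint): rocker switch of the blower, rad: 0 off (the far, +x wing is raised by 0.36 rad, the near wing lies level), 0.36 on (far wing level, near wing raised). It stays where it is left; it turns against a dry friction of 0.08 N m, about 3 N at the press point
- blower_far (a point): press point on the upper face of the rocker's far wing, on its centre line, 28 mm from the hinge; it moves with the rocker and lies about 95 mm above the bench when off, 85 mm when on. The rocker is grey plastic, V-shaped, 38 mm wide (y), each wing 40 mm long (x), its hinge along y, 80 mm above the bench, in a black bezel 96 x 56 mm whose sides are 78 mm above the bench
- gas (a joint): travel of the square gas valve plunger, m: 0 out, 0.012 pushed fully home. No spring: it stays where it is left, and slides against 3.5 N of friction
- gas_top (a point): centre of the top face of the square grey plunger, 38 x 38 mm; it moves with it: 94 mm above the bench when out, 82 mm when home, then still 4 mm above the square steel collar (62 x 62 mm) around it
- igniter (a joint): travel of the large round igniter button, m: 0 up, 0.008 fully down. Spring: starts to move at about 2 N, fully down at 6 N, comes up when let go
- igniter_top (a point): centre of the top face of the large round grey button, 42 mm diameter; it moves with it: 84 mm above the bench when up, 76 mm when fully down, then still 4 mm above its round steel housing (58 mm diameter)
- stop (a joint): travel of the small round stop button, m: 0 up, 0.005 fully down. Spring, 5 N fully down
- stop_top (a point): centre of the top face of the small round grey stop button, 22 mm diameter, about 81 mm above the bench; leave it alone
- tip: brass ferrule standing upright near the front (robot-side) edge of the console's top, 26 mm diameter, 32 mm high; loose, a bystander; origin at the middle of its underside
- shears: steel shears lying flat on the bench to the left of the console, about 185 mm long along x, 9 mm high, two finger rings at -x; loose, a bystander; origin at the middle of its underside
- tweezers: steel tweezers lying flat along the front (robot-side) edge of the console's top, about 185 mm long along x, 8 mm high; loose, a bystander; origin at the middle of its underside
- tumbler: glass tumbler standing on the bench to the left of the console, 72 mm diameter, 95 mm high; loose, a bystander; origin at the middle of its underside
- wax: round aluminium tin on the bench to the right of the console, 68 mm diameter, 45 mm high; loose, a bystander; origin at the middle of its underside
- block: round wooden shaping block on the bench to the right of the console, 80 mm diameter, 45 mm high, with a wooden handle about 100 mm long towards its -x; loose, a bystander; origin at the centre of the round part's underside

How it is judged:
By the outcome, as a careful person would: the job done as asked, in the order asked, and still so for the second after the job is handed in, with the robot touching nothing.
It also fails if it takes over 72 s, if anything falls off the work surface, if the arm or the gripper's body presses on something with over 40 N, if the wrist force passes 120 N, or if a joint passes its speed limit or range.

## Robot

A 6-joint arm with a two-finger parallel gripper is mounted at the origin on the work surface. World frame = base frame: x ahead of the robot, y to its left, z up, the work surface at z = 0. Lengths are in m, angles in rad, forces in N, time in s.
With the tool pointing down it reaches from about 0.425 to 0.95 m from the base axis. Payload 3.5 kg.
Tool frame: the origin (TCP) lies midway between the tips of the shut fingers; the grasp point (between the pads) lies 19 mm behind it; z points along the fingers, x is the direction in which the jaws open and shut, and the axes are right-handed (so a half turn about z gives the same grasp; the last joint's range is limited). The gripper opens to 85 mm and grips with 20 to 120 N. Pads are 22 mm wide; open, the fingers measure 114 mm over their backs; the gripper's body (76 mm by 85 mm) begins 54 mm behind the grasp point. The pads swing forward as they close: fully open they stand 13 mm farther back than shut.
Start: joints at [1.054, 0.286, 1.577, -0, 1.279, -0.15], TCP at [0.242, 0.63, 0.231] pointing down, gripper open.
Joint ranges: [-2.77, 2.77], [-0.9, 2.22], [0.21, 2.48], [-1.53, 4.67], [0.24, 2.81], [-2.84, 2.84]. Speed limits (rad/s): [2.79, 2.79, 3.14, 3.14, 3.14, 3.14].

## Interface

Orientations are given as a unit quaternion [x, y, z, w].
In Python, from plant import readout, optics, ctrl gives the robot as it stands. The module is installed in compiled form; this text tells all that it offers.
- The arm moves only by the shell command python3 -m crank 'ROWS' [OPENING] [FORCE]. ROWS is text: rows parted by semicolons, each of 6 numbers parted by spaces: the shift along the tool's x, y, z in mm, then the turn, a rotation vector about the tool's x, y, z in rad. In form: dx dy dz ax ay az; .... A call has 1 to 5 rows; each row shifts and turns the commanded pose from where the row before left it, along the tool's axes as they then stand; what a row does not reach is not made up. A row lasts 1/8 s, in which the tool goes at most 62.5 mm and 10.7 degrees, less where a joint would pass 70% of its speed; a pose out of reach is approached as far as the arm can. A call is refused whole if a number of a shift passes 62.5 or a number of a turn 0.188, either way. A call with a gripper value outside its range is refused whole. OPENING is the opening, from -1 (shut) to 1 (fully open), set as the call begins (- or left out, the last holds). The fingers move at their own pace and stop on an object; FORCE is the grip in N (left out, the last holds). Time passes only in rows, so rows that do not move let the fingers close. It gives the time, the measured TCP pose, the force and the opening at its end, in the units of the state.
- readout.get_state(): the state, without advancing time (a new reading comes with each control period).
- optics.read_camera(name): name is "scene" or "top" or "wrist"; returns the picture (384x512x3 uint8, red, green, blue); there is no depth.
- optics.calibration(name): a dict with "mtx" (3x3 intrinsics, pixels), "rvec" (rotation vector, rad) and "tvec" (3), from world to camera coordinates, as OpenCV has them; the wrist camera has in their place "tool_from_camera" (4x4, takes a point from camera to tool coordinates, whose origin is the TCP and whose axes are the tool frame's). Camera axes: x right, y down, z forward; pixel columns grow to the right and rows downward; lengths in m; the calibration is good to about 2 mm. A picture is of the moment at which its call begins: read the wrist's pose just before it. calibration takes no time and is no camera call.
- ctrl.sign_off(): hands the job in, once; it reports no verdict.
Trained networks look in the newest picture that a camera, given by its name, has taken for a name from the list of things; names that differ only in an ending like _2 or _b are one class to them, and where a whole thing is asked for, a point or a joint stands for the part that bears it (a point fixed in the world has none). Each returns a list of dicts, best first, with "p" (0 to 1); they miss things now and then, are a little off and sometimes report something else, mostly with a low value. They report only what shows in the picture. A call takes as long as a camera call.
- optics.recognise(camera, thing): "xy" ([column, row] as shares, 0 to 1, of the picture: columns of its width, rows of its height, amid what is visible of it).
The state is a dict: "time": time; "qpos": joint angles; "dq": joint speeds; "joint_efforts": joint torques, N m; "eef_pos": TCP position; "tcp_rot": TCP orientation; "contact_force": force on the tool from outside, world axes, zero at the start; "wrist_torque": the same for the moment, N m; "opening": opening from 0.0 (shut) to 1.0 (fully open).
Only numpy, scipy, OpenCV 4.12 (cv2) and the standard library are available. Lean on these libraries where they do the work, as an engineer would, in place of code of your own. Each camera call takes 0.05 s, during which the arm holds its last target.

## Working session

There is one attempt and no reset: what is moved stays moved. The work goes in short steps, Python scripts to look and compute and a shell command to move; the robot and the scene stay as the last step left them, time stands still between calls to the robot, and variables do not carry over. Pictures are saved under pics/ and viewed, and the job is handed in when it is done.

```bash
mkdir -p pics; python3 - <<'E'
from plant import readout, optics, ctrl
import cv2
s=readout.get_state(); print(s)
for c in ["scene","top"]:
    im=optics.read_camera(c); cv2.imwrite(f"pics/{c}0.png",cv2.resize(im[:,:,::-1],(768,576)))
    print(c,optics.calibration(c))
    for t in ["blower_far","gas_top","igniter_top","stop_top","console","tip","tweezers","tumbler"]:
        print(t,[(round(d['p'],2),[round(v,3) for v in d['xy']]) for d in optics.recognise(c,t)][:3])
print(optics.calibration("wrist"))
E
```

```text
{'time': 0.0, 'qpos': array([ 1.05400031e+00,  2.87183058e-01,  1.57815327e+00, -1.91359375e-05,
        1.27859656e+00, -1.49984716e-01]), 'dq': array([-5.80074260e-04,  1.55218149e-03, -1.44674300e-03, -3.80226332e-04,
       -7.76448027e-04,  3.83239691e-05]), 'joint_efforts': array([-9.32484340e-06, -4.05968285e+01, -2.92627680e+01, -1.44258938e-04,
        5.75214304e-03,  9.15890467e-06]), 'eef_pos': array([0.24172635, 0.62954009, 0.22994842]), 'tcp_rot': array([ 8.24206789e-01,  5.66287736e-01, -1.04860701e-03,  5.19315820e-04]), 'contact_force': array([ 0.38825708,  0.38564545, -0.23279747]), 'wrist_torque': array([ 0.00786326, -0.01151218, -0.00767828]), 'opening': 1.0029091671593635}
scene {'mtx': array([[408.59420923,   0.        , 258.49066432],
       [  0.        , 408.59420923, 184.22599268],
       [  0.        ,   0.        ,   1.        ]]), 'rvec': array([ 1.77452412,  1.93139359, -0.64462532]), 'tvec': array([ 0.00837739, -0.39861101,  1.3570597 ])}
blower_far [(0.96, [0.654, 0.543])]
gas_top [(0.64, [0.504, 0.48]), (0.24, [0.548, 0.524])]
igniter_top [(0.55, [0.5
[... 731 characters left out ...]
 0.532])]
tip [(0.52, [0.358, 0.569]), (0.42, [0.647, 0.645]), (0.24, [0.667, 0.494])]
tweezers [(0.83, [0.518, 0.6]), (0.19, [0.489, 0.512])]
tumbler [(0.89, [0.283, 0.354])]
{'mtx': array([[292.04497509,   0.        , 252.34264748],
       [  0.        , 292.04497509, 192.1847913 ],
       [  0.        ,   0.        ,   1.        ]]), 'tool_from_camera': array([[ 9.99999252e-01, -8.74367397e-04, -8.54727644e-04,
         8.17225238e-04],
       [ 1.09233956e-03,  9.52938670e-01,  3.03161176e-01,
        -7.79595369e-02],
       [ 5.49428775e-04, -3.03161883e-01,  9.52938912e-01,
        -1.42380873e-01],
       [ 0.00000000e+00,  0.00000000e+00,  0.00000000e+00,
         1.00000000e+00]])}
```

View pics/scene0.png

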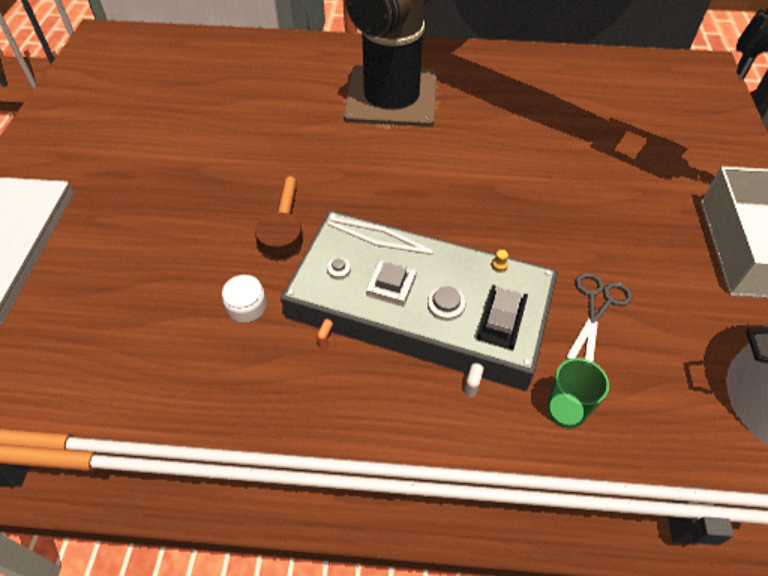

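View pics/top0.png

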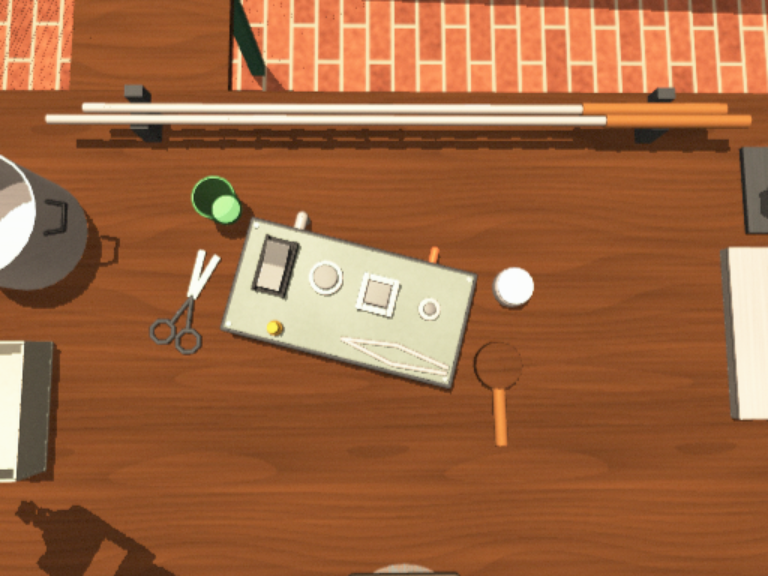

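The top view shows, left to right: rocker (276,265), igniter (325,278), gas plunger (378,293) and stop button (429,309). The ferrule is at (274,327), and the tweezers lie along the front right. The networks' finds agree with this. Next I'll turn these into positions.

```bash
cat > h.py <<'E'
import numpy as np, cv2
from plant import readout, optics
from scipy.spatial.transform import Rotation as R
def ray(cam,xy,st=None):
    c=optics.calibration(cam); px=np.array(xy)*[512,384]
    d=np.linalg.inv(c['mtx'])@[px[0],px[1],1]
    if cam=='wrist':
        T=c['tool_from_camera']; Rt=R.from_quat(st['tcp_rot']).as_matrix()
        return st['eef_pos']+Rt@T[:3,3], Rt@T[:3,:3]@d
    Rm=cv2.Rodrigues(c['rvec'])[0]
    return -Rm.T@c['tvec'], Rm.T@d
def atz(cam,xy,z,st=None):
    o,d=ray(cam,xy,st); return o+d*(z-o[2])/d[2]
E
python3 - <<'E'
from h import *
np.set_printoptions(precision=4,suppress=True)
P={'blower':((.654,.543),(.358,.46),.088),'ign':((.581,.521),(.427,.482),.084),'gas':((.504,.48),(.49,.509),.094),'stop':((.432,.462),(.555,.537),.081)}
for k,(a,b,z) in P.items(): print(k,atz('scene',a,z),atz('top',b,z))
# corners of console top in top view (768 px)
for n,p in dict(FL=(253,220),FR=(476,273),NR=(451,387),NL=(222,328)).items(): print(n,atz('top',np.array(p)/[768,576],.06))
for n,p in dict(FL=(530,383),FR=(284,297),NR=(331,213),NL=(554,269)).items(): print(n,atz('scene',np.array(p)/[768,576],.06))
print(atz('top',np.array([274,327])/[768,576],.092),'tip')
st=readout.get_state(); print(R.from_quat(st['tcp_rot']).as_matrix())
E
```

```text
blower [0.6191 0.2117 0.088 ] [0.6104 0.2108 0.088 ]
ign [0.6006 0.1289 0.084 ] [0.5896 0.124  0.084 ]
gas [0.5715 0.0372 0.094 ] [0.5627 0.0441 0.094 ]
stop [ 0.5488 -0.0519  0.081 ] [ 0.5368 -0.0383  0.081 ]
FL [0.6915 0.2537 0.06  ]
FR [ 0.5995 -0.1257  0.06  ]
NR [ 0.4084 -0.0799  0.06  ]
NL [0.5082 0.3018 0.06  ]
FL [0.7164 0.252  0.06  ]
FR [ 0.5996 -0.1211  0.06  ]
NR [ 0.4166 -0.0729  0.06  ]
NL [0.5071 0.3025 0.06  ]
[0.5085 0.2102 0.092 ] tip
[[ 0.3587  0.9335  0.    ]
 [ 0.9335 -0.3587  0.    ]
 [ 0.0001  0.     -1.    ]]
```

```bash
python3 -m crank '0 0 0 0 0 -0.12; -20 19 -10 0 0 0; -40 39 -10 0 0 0; -40 39 0 0 0 0; -40 39 0 0 0 0' -1 40 && python3 -m crank '-40 39 0 0 0 0; -40 39 0 0 0 0; -40 39 0 0 0 0; -40 39 0 0 0 0; -40 39 0 0 0 0' && python3 -m crank '-40 39 0 0 0 0; -40 39 0 0 0 0; -20 19 0 0 0 0; 0 0 0 0 0 0; 0 0 0 0 0 0'
python3 - <<'E'
from h import *
np.set_printoptions(precision=4,suppress=True)
st=readout.get_state()
im=optics.read_camera('wrist'); cv2.imwrite("pics/w1.png",cv2.resize(im[:,:,::-1],(768,576)))
print(R.from_quat(st['tcp_rot']).as_matrix(), st['opening'],st['qpos'])
for t,z in dict(blower_far=.088,igniter_top=.084,gas_top=.094,stop_top=.081,tip=.08).items():
    for d in optics.recognise('wrist',t)[:2]: print(t,round(d['p'],2),np.round(np.array(d['xy'])*[768,576]),atz('wrist',d['xy'],z,st))
E
```

```text
time: 1.52
eef_pos: [0.3404, 0.4598, 0.2517]
tcp_rot: [0.789, 0.615, 0.001, 0.0]
contact_force: [1.6, 0.9, -0.0]
opening: -0.001
time: 2.15
eef_pos: [0.4807, 0.2179, 0.2517]
tcp_rot: [0.789, 0.615, 0.0, 0.0]
contact_force: [0.3, 0.6, 0.5]
opening: 0.002
time: 2.78
eef_pos: [0.5492, 0.0994, 0.2513]
tcp_rot: [0.789, 0.615, -0.0, -0.0]
contact_force: [0.2, 0.1, 0.4]
opening: -0.001
[[ 0.2442  0.9697 -0.0004]
 [ 0.9697 -0.2442  0.0004]
 [ 0.0003 -0.0005 -1.    ]] -0.0007556887800652734 [-0.003   0.0137  1.8457  0.0005  1.2826 -1.3272]
blower_far 0.96 [551. 304.] [0.6109 0.216  0.088 ]
blower_far 0.44 [433. 304.] [0.5896 0.1316 0.088 ]
igniter_top 0.67 [430. 298.] [0.586  0.1301 0.084 ]
gas_top 0.78 [312. 296.] [0.5605 0.0479 0.094 ]
stop_top 0.65 [196. 292.] [ 0.5391 -0.0388  0.081 ]
tip 0.63 [522. 160.] [0.5052 0.213  0.08  ]
```

View pics/w1.png

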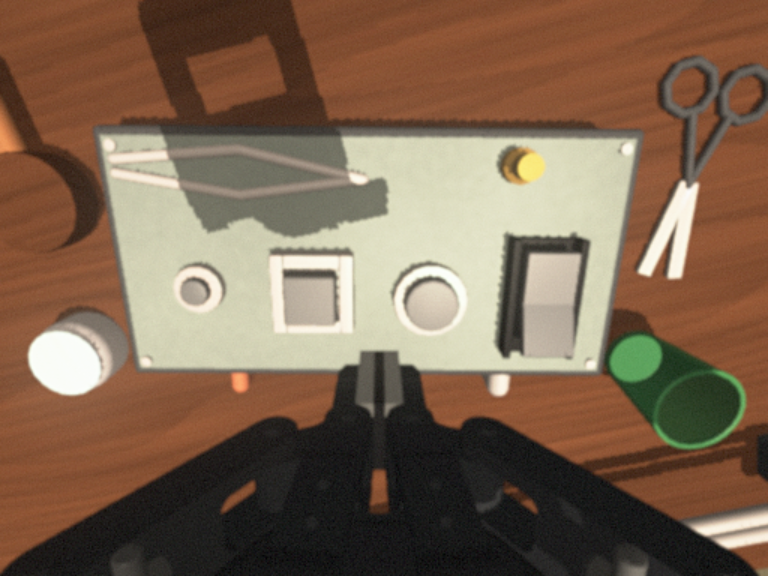

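```bash
python3 - <<'E'
from h import *
np.set_printoptions(precision=4,suppress=True)
st=readout.get_state(); Rt=R.from_quat(st['tcp_rot']).as_matrix()
for n,p,z in [('hinge',(550,305),.083),('farend',(549,357),.1),('nearend',(553,252),.083),('ign',(432,304),.084),('gas',(311,302),.094),('stop',(196,291),.081)]:
    w=atz('wrist',np.array(p)/[768,576],z,st); print(n,w,'tool delta mm',1e3*(Rt.T@(w-st['eef_pos'])))
E
```

```text
hinge [0.6141 0.2173 0.083 ] tool delta mm [129.786   34.3473 168.4581]
farend [0.6472 0.2059 0.1   ] tool delta mm [126.8052  69.128  151.4625]
nearend [0.5739 0.2246 0.083 ] tool delta mm [127.1599  -6.491  168.4523]
ign [0.5913 0.1312 0.084 ] tool delta mm [ 40.7146  33.1081 167.4495]
gas [0.5646 0.046  0.094 ] tool delta mm [-48.4066  27.9061 157.4404]
stop [ 0.5391 -0.0384  0.081 ] tool delta mm [-136.4969   23.657   170.4315]
```

```bash
python3 -m crank '40 18 20 0 0 0; 44 20 30 0 0 0; 44 20 30 0 0 0; 0 0 30 0 0 0; 0 0 16 0 0 0' && python3 -m crank '0 0 0 0 0 0;0 0 0 0 0 0'
python3 - <<'E'
from h import *
im=optics.read_camera('wrist'); cv2.imwrite("pics/w2.png",cv2.resize(im[:,:,::-1],(768,576)))
im=optics.read_camera('scene'); cv2.imwrite("pics/s2.png",cv2.resize(im[100:300,150:420,::-1],(756,560)))
E
```

```text
time: 3.7
eef_pos: [0.6359, 0.2095, 0.1227]
tcp_rot: [0.788, 0.615, -0.002, -0.001]
contact_force: [-0.6, 0.4, -0.1]
opening: 0.001
time: 3.95
eef_pos: [0.6379, 0.2086, 0.1272]
tcp_rot: [0.789, 0.615, 0.001, 0.001]
contact_force: [0.7, -0.4, 0.8]
opening: -0.002
```

View pics/w2.png

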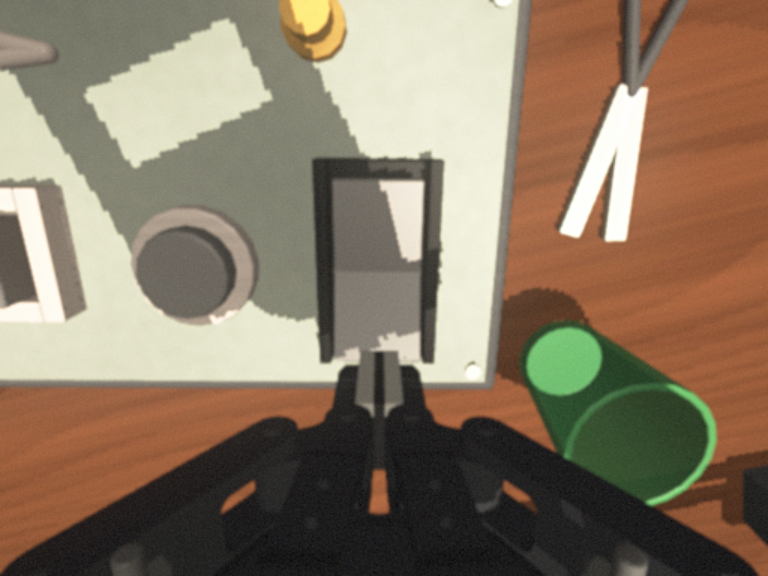

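View pics/s2.png

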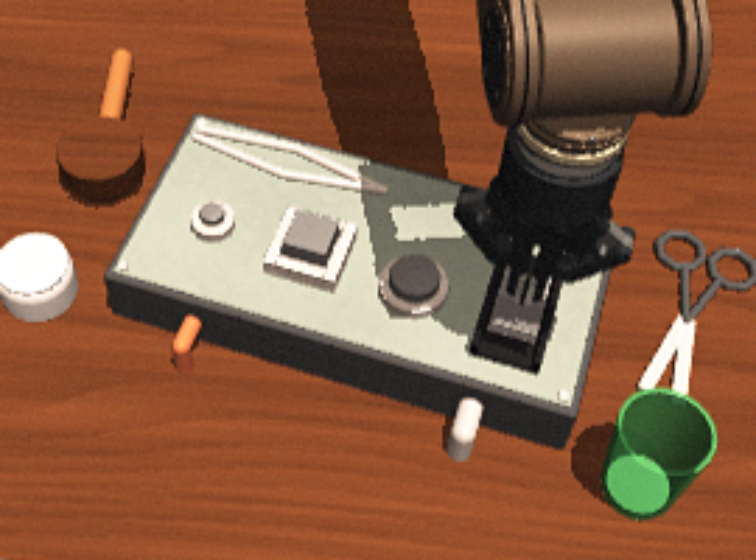

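The wrist view has the rocker centred under the fingers at column 378, with its hinge at row 271. The scene view shows the fingers over the far wing.

```bash
python3 - <<'E'
from h import *
np.set_printoptions(precision=2,suppress=True)
st=readout.get_state(); Rt=R.from_quat(st['tcp_rot']).as_matrix(); print(st['eef_pos'])
for n,p,z in [('hinge',(376,271),.083),('ign',(186,272),.084)]:
    w=atz('wrist',np.array(p)/[768,576],z,st); print(n,w,'tool delta mm',1e3*(Rt.T@(w-st['eef_pos'])))
E
```

```text
[0.64 0.21 0.13]
hinge [0.61 0.21 0.08] tool delta mm [ -0.41 -26.43  44.54]
ign [0.59 0.13 0.08] tool delta mm [-84.   -26.36  43.42]
```

```bash
python3 -m crank '0 0 12 0 0 0;0 0 10 0 0 0;0 0 6 0 0 0;0 0 4 0 0 0;0 0 0 0 0 0' && python3 -m crank '0 0 4 0 0 0;0 0 3 0 0 0;0 0 2 0 0 0;0 0 1 0 0 0;0 0 0 0 0 0'
```

```text
time: 4.68
eef_pos: [0.6371, 0.2088, 0.0932]
tcp_rot: [0.789, 0.615, -0.0, -0.0]
contact_force: [-0.6, -0.0, -0.4]
opening: 0.001
time: 5.3
eef_pos: [0.6381, 0.2089, 0.085]
tcp_rot: [0.789, 0.615, 0.001, 0.001]
contact_force: [1.3, -1.4, 7.8]
opening: -0.003
```

```bash
python3 -m crank '0 0 1 0 0 0;0 0 1 0 0 0;0 0 0 0 0 0;0 0 0 0 0 0'; python3 -m crank '0 0 1 0 0 0;0 0 1 0 0 0;0 0 0 0 0 0;0 0 0 0 0 0'
```

```text
time: 5.8
eef_pos: [0.6382, 0.209, 0.085]
tcp_rot: [0.789, 0.615, 0.001, 0.001]
contact_force: [-2.8, -2.2, 14.1]
opening: -0.001
time: 6.3
eef_pos: [0.6383, 0.209, 0.0849]
tcp_rot: [0.789, 0.615, 0.001, 0.001]
contact_force: [-6.4, -2.9, 19.7]
opening: -0.001
```

```bash
python3 -m crank '0 0 -20 0 0 0;0 0 -35 0 0 0;-20 -5 0 0 0 0;-50 -10 0 0 0 0;-50 -10 0 0 0 0' && python3 -m crank '-40 -4 0 0 0 0;-16 0 0 0 0 0;0 0 0 0 0 0;0 0 0 0 0 0'
python3 - <<'E'
from h import *
np.set_printoptions(precision=4,suppress=True)
st=readout.get_state(); Rt=R.from_quat(st['tcp_rot']).as_matrix()
im=optics.read_camera('wrist'); cv2.imwrite("pics/w3.png",cv2.resize(im[:,:,::-1],(768,576)))
for t,z in dict(blower_far=.085,igniter_top=.084,gas_top=.094,stop_top=.081).items():
    for d in optics.recognise('wrist',t)[:1]: w=atz('wrist',d['xy'],z,st);print(t,round(d['p'],2),np.round(np.array(d['xy'])*[768,576]),w,1e3*(Rt.T@(w-st['eef_pos'])))
im=optics.read_camera('scene'); cv2.imwrite("pics/s3.png",cv2.resize(im[100:300,150:420,::-1],(756,560)))
E
```

```text
time: 6.92
eef_pos: [0.5818, 0.0982, 0.1333]
tcp_rot: [0.788, 0.615, -0.001, -0.001]
contact_force: [0.4, -0.1, 0.6]
opening: 0.001
time: 7.42
eef_pos: [0.5663, 0.0462, 0.1342]
tcp_rot: [0.789, 0.615, 0.0, -0.0]
contact_force: [0.2, 0.2, 0.0]
opening: 0.0
blower_far 0.74 [734. 341.] [0.6171 0.209  0.085 ] [170.1619   9.646   49.3414]
igniter_top 0.97 [558. 327.] [0.5899 0.129  0.084 ] [86.0382  2.7895 50.2911]
gas_top 0.94 [373. 314.] [0.5581 0.0463 0.094 ] [-1.9364 -7.9184 40.2395]
stop_top 0.97 [186. 308.] [ 0.5386 -0.0406  0.081 ] [-91.0153  -5.7026  53.1839]
```

View pics/w3.png

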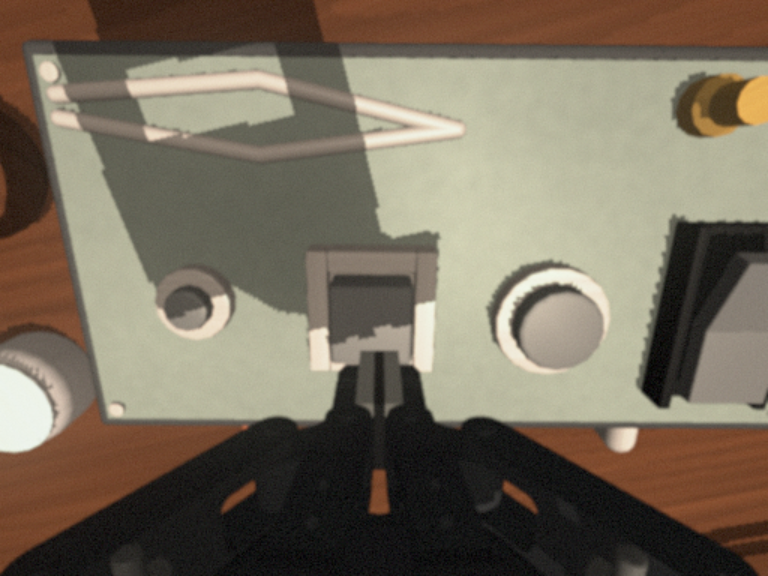

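View pics/s3.png

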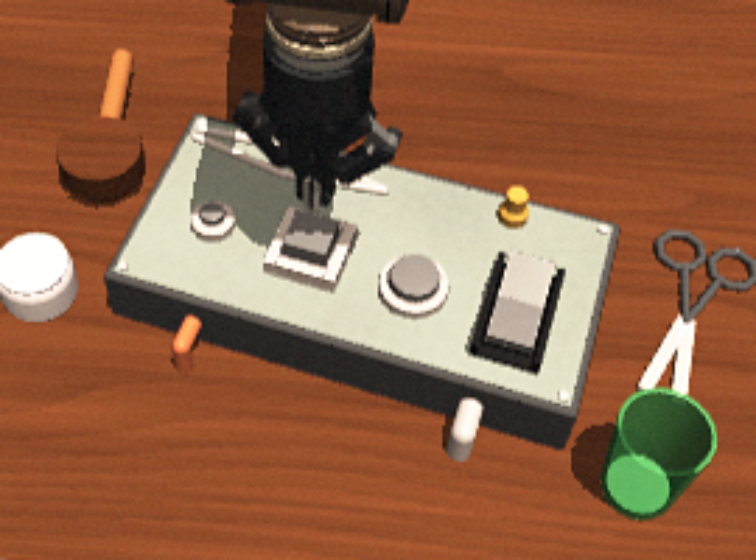

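```bash
python3 - <<'E'
from h import *
np.set_printoptions(precision=2,suppress=True)
st=readout.get_state(); Rt=R.from_quat(st['tcp_rot']).as_matrix()
for n,p,z in [('gfront',(371,288),.094),('gas',(371,326),.094),('gback',(371,364),.094),('ign',(561,330),.084)]:
    w=atz('wrist',np.array(p)/[768,576],z,st); print(n,w,'tool delta mm',1e3*(Rt.T@(w-st['eef_pos'])))
E
python3 -m crank '-2 -2 20 0 0 0; 0 -1 12 0 0 0;0 0 4 0 0 0;0 0 0 0 0 0'
```

```text
gfront [0.55 0.05 0.09] tool delta mm [ -2.59 -19.89  40.28]
gas [0.56 0.04 0.09] tool delta mm [-2.7  -1.96 40.28]
gback [0.58 0.04 0.09] tool delta mm [-2.82 17.03 40.28]
ign [0.59 0.13 0.08] tool delta mm [87.49  4.33 50.28]
time: 8.22
eef_pos: [0.5626, 0.0441, 0.0982]
tcp_rot: [0.789, 0.615, -0.0, -0.0]
contact_force: [-0.8, 0.4, 0.1]
opening: -0.002
```

Centred on the plunger, so I'll press it down to 0.082.

```bash
python3 -m crank '0 0 4 0 0 0;0 0 4 0 0 0;0 0 4 0 0 0;0 0 3 0 0 0;0 0 0 0 0 0' && python3 -m crank '0 0 2 0 0 0;0 0 1 0 0 0;0 0 1 0 0 0;0 0 0 0 0 0'
```

```text
time: 8.85
eef_pos: [0.563, 0.044, 0.0833]
tcp_rot: [0.789, 0.615, 0.0, 0.0]
contact_force: [0.8, 0.5, 1.8]
opening: 0.003
time: 9.35
eef_pos: [0.5631, 0.044, 0.0819]
tcp_rot: [0.789, 0.615, -0.0, 0.0]
contact_force: [-3.6, 0.0, 14.3]
opening: 0.002
```

```bash
python3 -m crank '0 0 1 0 0 0;0 0 1 0 0 0;0 0 0 0 0 0;0 0 0 0 0 0'
python3 -m crank '0 0 -20 0 0 0;0 0 -30 0 0 0;40 2 0 0 0 0;45 3 0 0 0 0;4 0 0 0 0 0' && python3 -m crank '0 0 0 0 0 0;0 0 0 0 0 0'
python3 - <<'E'
from h import *
np.set_printoptions(precision=4,suppress=True)
st=readout.get_state(); Rt=R.from_quat(st['tcp_rot']).as_matrix()
im=optics.read_camera('wrist'); cv2.imwrite("pics/w4.png",cv2.resize(im[:,:,::-1],(768,576)))
for t,z in dict(blower_far=.085,igniter_top=.084,gas_top=.082).items():
    for d in optics.recognise('wrist',t)[:1]: w=atz('wrist',d['xy'],z,st);print(t,round(d['p'],2),np.round(np.array(d['xy'])*[768,576]),w,1e3*(Rt.T@(w-st['eef_pos'])))
E
```

```text
time: 9.85
eef_pos: [0.5631, 0.044, 0.0818]
tcp_rot: [0.789, 0.615, -0.001, -0.0]
contact_force: [-8.7, 0.1, 23.4]
opening: 0.003
time: 10.48
eef_pos: [0.5889, 0.1312, 0.1268]
tcp_rot: [0.788, 0.616, -0.0, -0.0]
contact_force: [-0.4, -0.6, 0.2]
opening: -0.001
time: 10.72
eef_pos: [0.5886, 0.1282, 0.1268]
tcp_rot: [0.789, 0.614, -0.001, -0.0]
contact_force: [-0.4, -0.0, -0.3]
opening: -0.004
blower_far 0.88 [578. 322.] [0.6078 0.2168 0.085 ] [90.6684 -3.1005 41.7831]
igniter_top 0.78 [385. 325.] [0.5881 0.1322 0.084 ] [ 3.8055 -1.4186 42.8391]
gas_top 0.69 [190. 312.] [0.5607 0.0474 0.082 ] [-85.1592  -7.2173  44.9048]
```

View pics/w4.png

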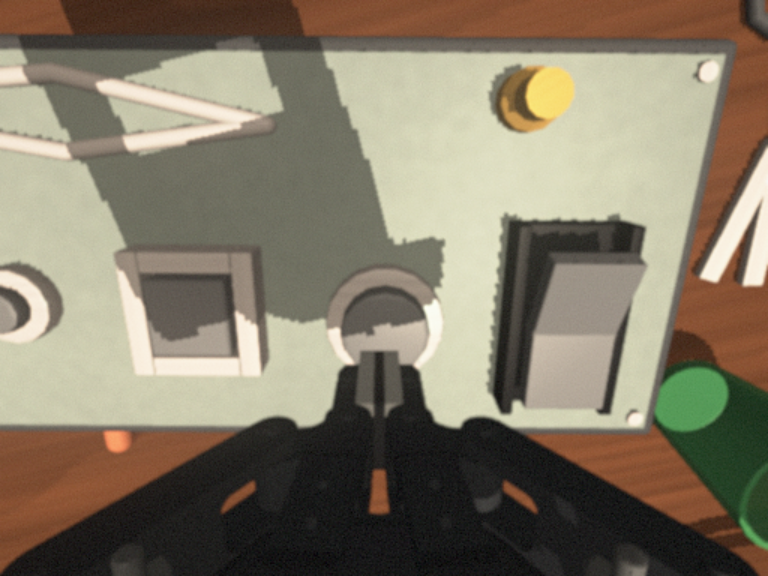

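The near wing is now raised and the gas plunger sits low in its collar. The igniter is centred at about (385,331), so it needs 3 mm in x and 1 mm in y.

```bash
python3 -m crank '3 1 20 0 0 0; 0 0 14 0 0 0;0 0 3 0 0 0;0 0 0 0 0 0' && python3 -m crank '0 0 4 0 0 0;0 0 4 0 0 0;0 0 4 0 0 0;0 0 3 0 0 0;0 0 2 0 0 0'&& python3 -m crank '0 0 1 0 0 0;0 0 0 0 0 0;0 0 0 0 0 0'
```

```text
time: 11.42
eef_pos: [0.5905, 0.1318, 0.0896]
tcp_rot: [0.789, 0.615, -0.001, -0.0]
contact_force: [-0.1, 0.3, 0.2]
opening: -0.001
time: 12.05
eef_pos: [0.5915, 0.1319, 0.0759]
tcp_rot: [0.789, 0.615, -0.0, 0.0]
contact_force: [-6.6, -1.0, 18.6]
opening: 0.002
time: 12.42
eef_pos: [0.5915, 0.1319, 0.0759]
tcp_rot: [0.789, 0.615, -0.0, 0.0]
contact_force: [-7.0, -0.8, 16.7]
opening: 0.003
```

```bash
Z='0 0 0 0 0 0'; python3 -m crank '0 0 0 0 0 0;0 0 0 0 0 0;0 0 0 0 0 0;0 0 0 0 0 0;0 0 0 0 0 0' && python3 -m crank '0 0 0 0 0 0;0 0 0 0 0 0;0 0 0 0 0 0;0 0 0 0 0 0;0 0 0 0 0 0' && python3 -m crank '0 0 0 0 0 0;0 0 0 0 0 0;0 0 0 0 0 0;0 0 0 0 0 0;0 0 0 0 0 0' && python3 -m crank '0 0 -20 0 0 0;0 0 -40 0 0 0;0 0 -50 0 0 0;0 -40 -30 0 0 0;0 -40 0 0 0 0' && python3 -m crank '0 0 0 0 0 0;0 0 0 0 0 0;0 0 0 0 0 0'
python3 - <<'E'
from h import *
im=optics.read_camera('wrist'); cv2.imwrite("pics/w5.png",cv2.resize(im[:,:,::-1],(768,576)))
im=optics.read_camera('scene'); cv2.imwrite("pics/s5.png",cv2.resize(im[100:300,150:420,::-1],(756,560)))
E
```

```text
time: 13.05
eef_pos: [0.5915, 0.1319, 0.0759]
tcp_rot: [0.789, 0.615, -0.0, 0.0]
contact_force: [-7.0, -0.8, 16.1]
opening: -0.001
time: 13.68
eef_pos: [0.5915, 0.1319, 0.0759]
tcp_rot: [0.789, 0.615, -0.0, 0.0]
contact_force: [-7.1, -0.1, 16.9]
opening: -0.002
time: 14.3
eef_pos: [0.5915, 0.1319, 0.0759]
tcp_rot: [0.789, 0.615, -0.0, 0.0]
contact_force: [-6.4, -0.6, 16.3]
opening: -0.001
time: 14.92
eef_pos: [0.5143, 0.1516, 0.2159]
tcp_rot: [0.789, 0.614, 0.003, 0.002]
contact_force: [0.0, 0.5, 0.1]
opening: 0.002
time: 15.3
eef_pos: [0.514, 0.151, 0.212]
tcp_rot: [0.789, 0.614, -0.0, -0.0]
contact_force: [0.3, -0.2, 0.1]
opening: -0.001
```

View pics/w5.png

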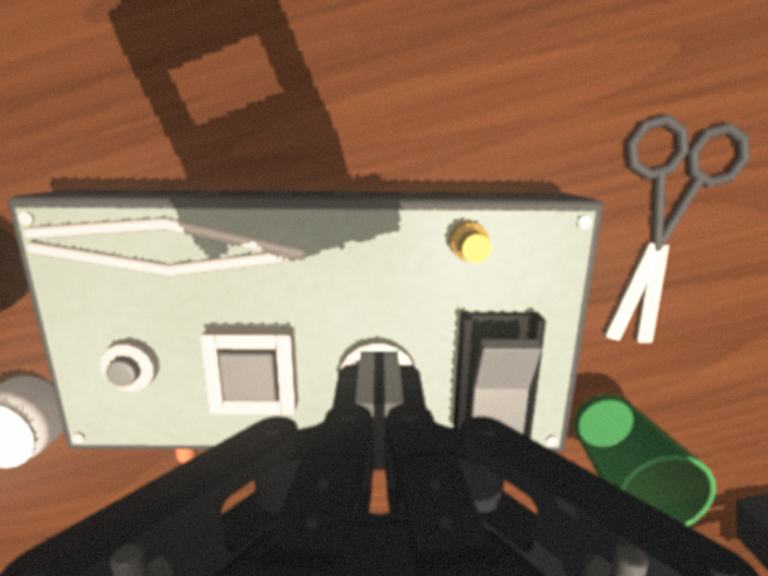

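View pics/s5.png

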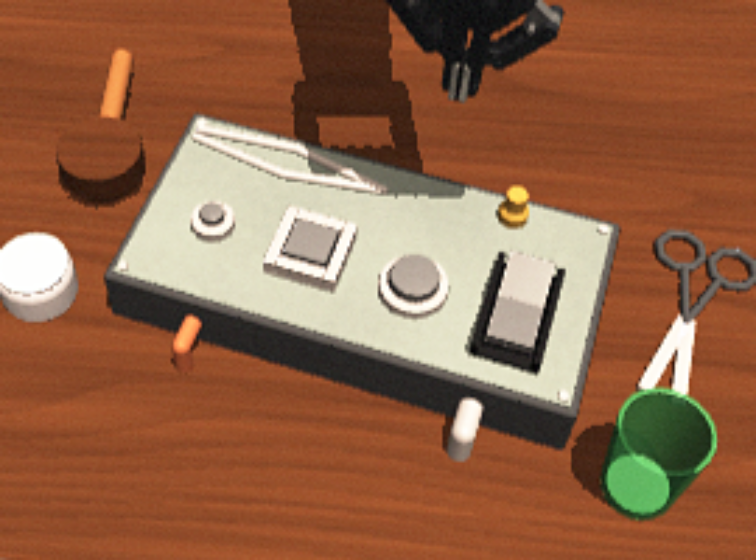

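The scene view shows the rocker over (523,300), the gas plunger in (310,240) and the igniter back up (413,275). The tools are where they were, and the fingers are well clear.

```bash
python3 -c "
from plant import ctrl
print(ctrl.sign_off())"
```

```text
the job is handed in; nothing more can be done
None
```

The furnace lighting sequence is done in the order asked and handed in, at about 15 s of the 72 s allowed. The sign-off reported no verdict.

- **Rocker:** I pressed the far wing until it hit its stop at 85 mm, with the force rising to about 20 N. The near wing shows raised in the later pictures, so the blower should be on.
- **Gas plunger:** I pushed it to its stop at 82 mm with about 23 N, and it sits low in its collar in the last pictures.
- **Igniter:** I pressed it to 76 mm and held it there from 12.05 s to 14.3 s, about 2.25 s at 16–17 N, then released it. The last scene picture shows it back up.

The stop button and the loose things were not touched and look unmoved in the last pictures. The arm ended clear of everything with no contact force beyond sensor noise.

The camera positions differed from each other by up to about 12 mm. I went by the close wrist views for each press, and all three stops came at the heights you listed. None of my checks failed.

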